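Seat a keyed shaft in a pulley against a setting blade

ROBOT

A 6-joint arm with a two-finger parallel gripper is mounted at the origin on a cart in front of the work surface, level with it; the furniture and walls round the work are solid. World frame = base frame: x ahead of the robot, y to its left, z up, the work surface at z = 0. Lengths are in m, angles in degrees, forces in N, time in s.
With the tool pointing down it reaches from about 0.375 to 0.9 m from the base axis. Payload 3.1 kg.
Tool frame: the origin (TCP) lies between the finger pads; the fingertips stand 11 mm ahead of it and the grasp point (between the pads) lies 8 mm behind it; z points along the fingers, y is the line along which they close (so a half turn about z gives the same grasp; the last joint's range is limited). The gripper opens to 87 mm and grips with 3 to 60 N. Pads are 19 mm wide; open, the fingers measure 117 mm over their backs; the gripper's body (75 mm by 190 mm) begins 51 mm behind the grasp point.
Start: joints at [54.632, 30.224, 82.088, -0, 67.689, -10.227], TCP at [0.265, 0.566, 0.234] pointing down, gripper open.
Joint ranges: [-176.69, 176.69], [-43.24, 126.21], [12.49, 139.97], [-82, 262], [0, 151.66], [-163.58, 163.58]. Speed limits (degrees/s): [159.86, 159.86, 180, 180, 180, 180].

INTERFACE

Orientations are given as a 3x3 rotation matrix whose columns are the frame's x, y, z axes.
In Python, from rig import bot, viewer, workorder, nets gives the robot as it stands. The module is installed in compiled form; this text tells all that it offers.
- The arm moves only by the tool move_arm, never from a script. Its argument "increments" is a list of rows, each a list of 7 numbers: the shift along the tool's x, y, z normalised to -1 to 1, where 1 is 0.3 m, then the turn, a rotation vector about the tool's x, y, z normalised to -1 to 1, where 1 is pi rad, then the opening, from 0 (shut) to 1 (fully open). In form: [[tx, ty, tz, wx, wy, wz, grip], ...]. A call has 1 to 10 rows; each row is the pose to reach, as a shift and turn from the pose commanded when the call began, along the tool's axes at that moment, turning the shorter way round; what a row does not reach only later rows make up. A row lasts 1/12 s, in which the tool goes at most 41.7 mm and 7.16 degrees, less where a joint would pass 70% of its speed; a pose out of reach is approached as far as the arm can. A call with a number of a shift or a turn outside -1 to 1 is refused whole. A call with a gripper value outside its range is refused whole. The fingers move at their own pace and stop on an object; the grip force is fixed at half the most. Time passes only in rows, so rows that repeat a pose let the fingers close. It gives the time, the measured TCP pose, the force, the opening and the grip force at its end, in the units of the state.
- bot.read_state(): the state, without advancing time (a new reading comes with each control period).
- viewer.capture(name): name is "scene" or "top"; returns a dict with "image" (384x512x3 uint8, blue, green, red), "K" (3x3 intrinsics, pixels), "eye" and "orientation" of the camera in the world. Camera axes: x right, y up, looking along -z (the intrinsics and any distortion apply to the point x, -y, -z); pixel columns grow to the right and rows downward; lengths in m; the calibration is good to about 2 mm. A picture is of the moment at which its call begins. There is no depth.
- workorder.hand_in(): hands the job in; it is judged then, once.
Trained networks look in the newest picture that a camera, given by its name, has taken for a name from the list of things; names that differ only in an ending like _2 or _b are one class to them, and where a whole thing is asked for, a point or a joint stands for the part that bears it (a point fixed in the world has none). Each returns a list of dicts, best first, with "conf" (0 to 1); they miss things now and then, are a little off and sometimes report something else, mostly with a low value. They report only what shows in the picture. A call takes as long as a camera call. They do not tell look-alikes from the thing itself.
- nets.find_in(camera, thing): "location" ([column, row] in pixels, amid what is visible of it).
The state is a dict: "time_s": time; "joint_positions": joint angles; "qvel": joint speeds; "tau": joint torques, N m; "position": TCP position; "tcp_rot": TCP orientation; "force": force on the tool from outside, world axes, zero at the start; "moment": the same for the moment, N m; "opening": opening from 0.0 (shut) to 1.0 (fully open); "grasp_force": force on a finger pad.
Only numpy, scipy, OpenCV 4.12 (cv2) and the standard library are available. Lean on these libraries where they do the work, as an engineer would, in place of code of your own. Each camera call takes 0.05 s, during which the arm holds its last target. There are 200 camera calls.

TASK

The pulley clamped in the jig needs its shaft fitted at the right depth: slide the setting blade into the slot of the jig until its red shoulder butts, and let go of it. Then take the keyed shaft from the wooden block, enter it in the pulley's bore, turn it until the key finds the keyway and push it down until its end sits on the blade. Finish still gripping the shaft and pressing it firmly down on the blade, with some 15 to 20 N, ready for the grub screw to be tightened; leave the oil bottle, the screw dish and the screwdriver alone.

Things in the scene. Friction and masses are not known exactly. Their poses are not given: they have to be found in the camera images.
- jig: Fixed assembly jig. Origin on the bench top (z = 0) exactly below the centre of the pulley's bore, z up. Dark base plate 124 (x) x 200 (y, from -70 to +130) x 12 mm; on it the nest, y -60 to +55 mm, up to z = 40 mm, that carries the pulley (100 mm across, rim up to z = 72, hub up to z = 85 mm) between two blue jaws, up to z = 70, x = +-52 to 62 mm, with black knobs out to x = +-80 mm.
- slot_mouth (a point): Centre of the slot's mouth in the nest's face (jig x = 0, y = +55, z = 18 mm), axes as the jig's. The slot is straight, along the jig's y, 33 mm wide, from z = 12 mm (top of the base plate) to z = 24 mm; it passes under the bore. The blade goes in along -y (to the robot's right).
- bore_mouth (a point): Centre of the bore in the hub's top face (jig x = 0, y = 0, z = 85 mm), axes as the jig's. Bore upright, 27 mm across, down to z = 40 mm, open below. One keyway 9.6 mm wide, 20 mm from the axis to its floor, all along the hub; it points along the jig's -x or up to 0.45 rad to either side: angle not given, see it or feel for it by turning the shaft under a light push. The clamped pulley holds 2 N m.
- blade: Loose setting blade, about 0.2 kg, flat on the bench: steel strip 30 wide, 8 mm thick, along its y, from the nose at y = -130 mm (last 18 mm tapered to 12 wide) to the tail at y = +17 mm. Origin on the underside, below the middle of the upright black grip: 20 (x) by 36 mm (y), z = 8 to 50 mm; take it from above across the 20 mm. Fully in, the origin is at jig x = 0, y = +100, z = 12 mm.
- blade_shoulder (a point): Middle of the lower edge of the face of the red stop shoulder that butts on the nest's face, 45 mm from the blade's origin towards the nose. The shoulder is 48 mm wide, 12 mm long and 16 mm high. Axes as the blade's.
- shaft: Loose steel shaft, 25 mm across, 150 mm long, 0.29 to 0.45 kg, upright in a hole of the wooden block. Origin: centre of its lower, chamfered end; z up the shaft. Brass key 8 mm wide on its -x side, 24 to 64 mm above the lower end, out to 18.5 mm from the axis. With the key resting on the hub's face the lower end is 61 mm above the bench; fully home, on the blade, 20 mm.
- shaft_top (a point): Centre of the upper end face of the shaft, 150 mm above its lower end, axes as the shaft's. The top 45 mm has two flats, 18 mm apart, facing its +y and -y: grip across them from above, so that the key's direction stays fixed in the grip.
- shaft_block: Fixed wooden block 110 (x) x 62 (y) x 35 mm with two holes 27.5 mm wide and 22 mm deep at x = -28 and x = +28 mm; origin at the centre of its underside, on the bench. The shaft stands in the hole at x = -28 mm, its lower end 13 mm above the bench; the other hole is empty.
- oil_bottle: Loose green bottle with white nozzle, 57 mm in diameter, 136 mm high, standing on the bench; origin at its underside. Bystander.
- screw_dish: Loose shallow tin dish with screws, 69 mm in diameter, 22 mm high; origin at its underside. Bystander.
- screwdriver: Loose red screwdriver, 200 mm long, lying on the bench, 27 mm high; origin under its middle. Bystander.
There are look-alikes about, which are no part of the job. What is shaped like the shaft but green or turquoise is not meant.

How it is judged:
By the outcome, as a careful person would: the job done as asked, in the order asked, and still so for the second after the job is handed in, while the arm keeps its last pose, push and grip.
It also fails if it takes over 72 s, if anything falls off the work surface, if the arm or the gripper's body presses on something with over 40 N, if the wrist force passes 120 N, or if a joint passes its speed limit or range.

## Working session

There is one attempt and no reset: what is moved stays moved. The work goes in short steps, Python scripts to look and compute and a tool call to move; the robot and the scene stay as the last step left them, time stands still between calls to the robot, and variables do not carry over. Pictures are saved under pics/ and viewed, at most 10 in all, crops included, and the job is handed in when it is done.

Besides the shell and the picture viewer there is one more tool, called after "Emit:" as a command line: name --pt "numbers of a row" for each row, then --argument value for the rest. move_arm: Moves the arm, as the interface text tells. Its arguments: {"type":"object","properties":{"increments":{"type":"array"}},"required":["increments"]}

```bash
mkdir -p pics
cat > h.py <<'E'
import numpy as np, cv2
from rig import bot, viewer, workorder, nets
def cam(n):
    return viewer.capture(n)
def ray(c,px):
    K=np.array(c["K"]);d=np.linalg.inv(K)@np.array([px[0],px[1],1.0]);d=np.array([d[0],-d[1],-d[2]])
    return np.array(c["eye"]),np.array(c["orientation"])@d
def atz(c,px,z):
    e,d=ray(c,px);return e+d*(z-e[2])/d[2]
def proj(c,p):
    q=np.array(c["orientation"]).T@(np.array(p)-np.array(c["eye"]));q=np.array(c["K"])@np.array([q[0],-q[1],-q[2]]);return q[:2]/q[2]
def tri(c1,p1,c2,p2):
    e1,d1=ray(c1,p1);e2,d2=ray(c2,p2);d1/=np.linalg.norm(d1);d2/=np.linalg.norm(d2)
    t=np.linalg.lstsq(np.c_[d1,-d2],e2-e1,rcond=None)[0];a=e1+t[0]*d1;b=e2+t[1]*d2
    return (a+b)/2,np.linalg.norm(a-b)
E
python3 - <<'E'
from h import *
np.set_printoptions(precision=3,suppress=True)
for n in("top","scene"):
    c=cam(n);print(n,c["eye"],c["orientation"],c["K"],[k for k in c]);cv2.imwrite(f"pics/{n}0.png",c["image"])
    for t in["jig","slot_mouth","bore_mouth","blade","blade_shoulder","shaft","shaft_top","shaft_block","oil_bottle","screw_dish","screwdriver"]:
        print(t,[(np.round(d["location"],1).tolist(),round(d["conf"],2)) for d in nets.find_in(n,t)[:4]])
print(bot.read_state())
E
```

```text
top [0.381 0.02  1.098] [[-0.027  0.99  -0.141]
 [-1.    -0.026  0.012]
 [ 0.008  0.141  0.99 ]] [[420.491   0.    251.782]
 [  0.    420.491 194.313]
 [  0.      0.      1.   ]] ['image', 'K', 'eye', 'orientation']
jig [([233.5, 184.4], 0.92)]
slot_mouth [([232.0, 182.5], 0.72), ([325.2, 145.0], 0.42), ([327.5, 196.6], 0.3), ([335.6, 209.4], 0.29)]
bore_mouth [([232.2, 184.7], 0.91), ([133.3, 181.3], 0.62), ([328.9, 198.7], 0.39)]
blade [([169.9, 249.6], 0.93), ([328.2, 197.9], 0.48)]
blade_shoulder [([168.1, 251.2], 0.95)]
shaft [([369.7, 192.0], 0.83), ([336.1, 211.1], 0.77), ([301.8, 172.7], 0.7), ([330.8, 247.3], 0.63)]
shaft_top [([368.0, 193.3], 0.76), ([355.4, 249.8], 0.68), ([326.8, 243.2], 0.67), ([300.2, 171.4], 0.64)]
shaft_block [([328.2, 199.0], 0.7), ([168.0, 252.2], 0.3)]
oil_bottle [([326.8, 144.6], 0.74)]
screw_dish [([274.5, 242.6], 0.83)]
screwdriver [([134.3, 182.3], 0.65)]
scene [ 0.03  -0.521  0.79 ] [[ 0.732  0.468 -0.495]
 [-0.681  0.491 -0.543]
 [-0.011  0.735  0.678]] [[395.422   0.    248.6  ]
 [  0.    395.422 194.377]
 [  0.      0.      1.   ]] ['image'
[... 402 characters left out ...]
 0.79), ([268.4, 278.0], 0.71)]
shaft_block [([311.0, 274.0], 0.86)]
oil_bottle [([345.0, 231.4], 0.67)]
screw_dish [([230.7, 264.8], 0.88)]
screwdriver [([200.6, 165.0], 0.79)]
{'time_s': 1.2, 'joint_positions': array([ 54.632,  30.224,  82.087,   0.001,  67.688, -10.227]), 'qvel': array([ 0.01 , -0.019, -0.081,  0.037, -0.042,  0.022]), 'tau': array([ -0.001, -44.003, -17.698,   0.063,   0.051,  -0.   ]), 'position': array([0.265, 0.566, 0.234]), 'tcp_rot': array([[-0.905,  0.425, -0.   ],
       [ 0.425,  0.905,  0.   ],
       [ 0.   ,  0.   , -1.   ]]), 'force': array([-0.337,  0.229,  0.384]), 'moment': array([-0.012, -0.008,  0.007]), 'grasp_force': 0.0, 'opening': 1.0006186341072594}
```

```bash
python3 -c "
import cv2
a=cv2.imread('pics/top0.png')[110:300,100:400];cv2.imwrite('pics/t1.png',cv2.resize(a,(800,507),interpolation=2))
a=cv2.imread('pics/scene0.png')[120:340,120:400];cv2.imwrite('pics/s1.png',cv2.resize(a,(763,600),interpolation=2))"
```

```text
(no output)
```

View pics/t1.png

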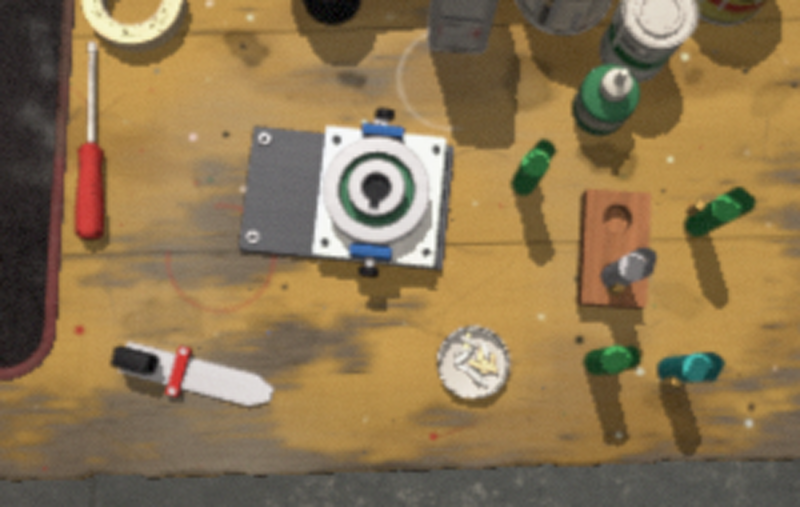

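View pics/s1.png

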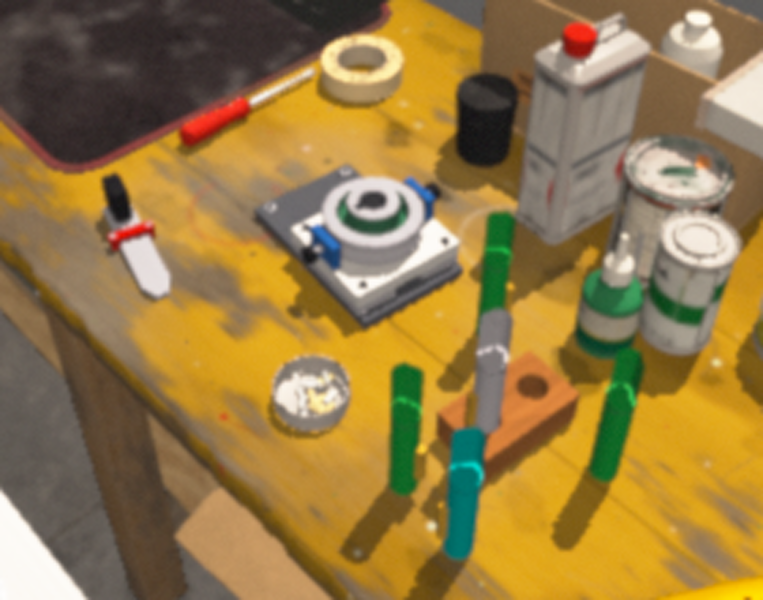

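The top view shows the jig at crop (376,190), with its plate towards +y and the keyway at about (378,207). The blade is lower left, grip (135,360) and nose (272,393). The real steel shaft is grey, with its top at (635,265); the green and turquoise ones are decoys. I'll zoom in for precise pixels.

```bash
python3 -c "
import cv2,numpy as np
a=cv2.imread('pics/top0.png')
A=cv2.resize(a[150:216,186:274],None,fx=6,fy=6,interpolation=2)   # jig 528x396
B=cv2.resize(a[233:267,138:208],None,fx=6,fy=6,interpolation=2) # blade 420x204
C=cv2.resize(a[178:228,312:352],None,fx=6,fy=6,interpolation=2) #240x300
im=np.zeros((600,780,3),np.uint8);im[:396,:528]=A;im[396:600,:420]=B;im[:300,535:775]=C
cv2.imwrite('pics/z1.png',im)"
```

```text
(no output)
```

View pics/z1.png

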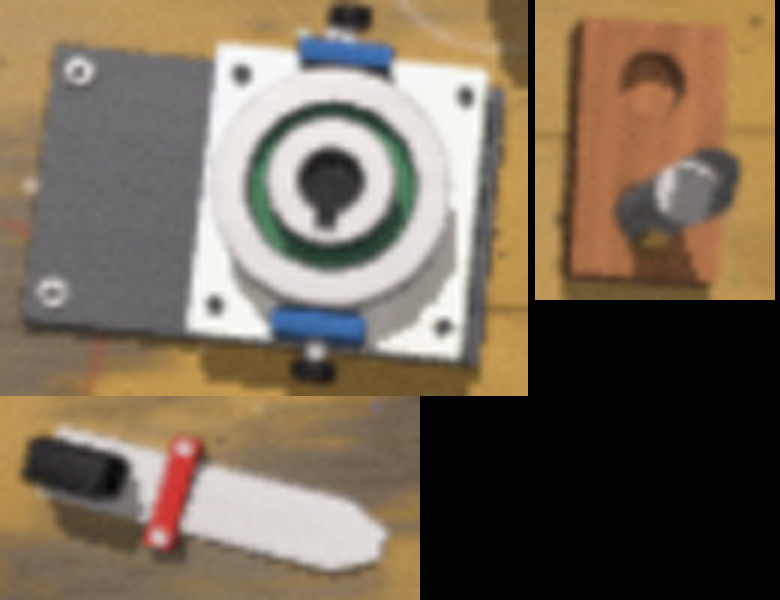

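```bash
cat > fit.py <<'E'
from h import *
from scipy.optimize import least_squares
np.set_printoptions(precision=4,suppress=True)
def px(x,y,ox,oy,dx,dy): return np.array([ox+(x-dx+.5)/6-.5, oy+(y-dy+.5)/6-.5])
def fit(c,pts,pix,x0):
    pts=np.array(pts)/1000
    def f(v):
        R=np.array([[np.cos(v[2]),-np.sin(v[2]),0],[np.sin(v[2]),np.cos(v[2]),0],[0,0,1]])
        return np.concatenate([proj(c,R@p+[v[0],v[1],0])-q for p,q in zip(pts,pix)])
    s=least_squares(f,x0);return s.x,s.fun.reshape(-1,2)
E
python3 - <<'E'
from fit import *
c=cam("top")
J=lambda x,y:px(x,y,186,150,0,0);B=lambda x,y:px(x,y,138,233,0,396);S=lambda x,y:px(x,y,312,178,535,0)
jp=[(0,0,85),(0,0,72),(62,130,12),(-62,130,12),(62,-70,12),(-62,-70,12)]
jq=[J(331,180),J(330,187),J(57,44),J(24,322),J(504,88),J(478,365)]
v,r=fit(c,jp,jq,[.4,.05,0]);print("jig",v[:2],np.degrees(v[2]));print(r)
k=atz(c,J(326,228),.085)-atz(c,J(331,180),.085);print("keyway world ang from -x deg",np.degrees(np.arctan2(-k[1],-k[0])),k)
bp=[(15,-112,8),(-15,-112,8),(6,-130,8),(-6,-130,8),(15,17,8)]
bq=[B(352,500),B(332,571),B(387,530),B(379,563),B(63,429)]
v,r=fit(c,bp,bq,[.25,.2,0]);print("blade",v[:2],np.degrees(v[2]));print(r)
sp=[(55,31,35),(55,-31,35),(-55,-31,35),(-55,31,35)]
sq=[S(583,18),S(727,22),S(716,287),S(570,278)]
v,r=fit(c,sp,sq,[.35,-.2,0]);print("block",v[:2],np.degrees(v[2]));print(r)
R=lambda t:np.array([[np.cos(t),-np.sin(t)],[np.sin(t),np.cos(t)]])
h=v[:2]+R(v[2])@[-.028,0];print("hole",h)
print("shaft top",atz(c,S(693,192),.163),"proj hole top",(proj(c,[*h,.163])-[312,178])*6+[535,0])
print("key px at z .06 radial -x",(proj(c,[h[0]-.0185,h[1],.077])-[312,178])*6+[535,0],(proj(c,[h[0]-.0185,h[1],.04])-[312,178])*6+[535,0])
E
```

```text
jig [0.5621 0.0336] -7.105903259607198
[[-0.0202  0.126 ]
 [ 0.2404 -0.1172]
 [-0.5395 -0.1271]
 [-0.5613 -0.0168]
 [ 0.4246 -0.1723]
 [ 0.4446  0.2697]]
keyway world ang from -x deg -7.221545999086335 [-0.0197  0.0025  0.    ]
blade [0.411  0.2651] -15.60941737778895
[[-0.0399  0.2718]
 [ 0.2315 -0.0754]
 [ 0.002   0.4291]
 [ 0.1206 -0.4717]
 [-0.3162 -0.1578]]
block [ 0.5058 -0.1933] -5.297339726289484
[[-0.223   0.0531]
 [-0.1244  0.9649]
 [ 0.2298 -0.4428]
 [ 0.1118 -0.5472]]
hole [ 0.4779 -0.1907]
shaft top [ 0.4747 -0.1832  0.163 ] proj hole top [710.0915 180.418 ]
key px at z .06 radial -x [666.3823 248.8495] [648.6475 256.083 ]
```

```bash
cat > go.py <<'E'
import sys,numpy as np
from scipy.spatial.transform import Rotation as Ro
from rig import bot
# usage: go.py x y z yaw [x y z yaw ...]  -> increments from the current pose
s=bot.read_state();R=np.array(s["tcp_rot"]);p=np.array(s["position"])
np.set_printoptions(precision=4,suppress=True)
print("t",round(s["time_s"],2),"p",p,"yaw",round(np.degrees(np.arctan2(R[1,1],R[0,1])),2),"z",R[:,2],"F",s["force"],"M",s["moment"],"op",round(s["opening"],3),"gf",round(s["grasp_force"],1),"q",s["joint_positions"])
a=list(map(float,sys.argv[1:]))
for i in range(0,len(a),4):
    x,y,z,w=a[i:i+4];w=np.radians(w)
    Y=np.array([np.cos(w),np.sin(w),0]);Z=np.array([0,0,-1.]);T=np.c_[np.cross(Y,Z),Y,Z]
    print(np.r_[R.T@(np.array([x,y,z])-p)/.3, Ro.from_matrix(R.T@T).as_rotvec()/np.pi])
E
python3 go.py .411 .265 .15 -15.6 .411 .265 .027 -15.6
```

```text
t 1.25 p [0.2655 0.5658 0.2336] yaw 64.86 z [-0. -0. -1.] F [ 0.2413 -0.7011 -0.0228] M [ 0.0338 -0.0066 -0.0021] op 1.001 gf 0.0 q [ 54.6307  30.2223  82.0881  -0.0003  67.6901 -10.227 ]
[-0.865  -0.7015  0.2785 -0.      0.      0.447 ]
[-0.865  -0.7015  0.6885 -0.      0.      0.447 ]
```

Emit:
move_arm --pt "-0.865 -0.7015 0.2785 0 0 0.447 1" --pt "-0.865 -0.7015 0.2785 0 0 0.447 1" --pt "-0.865 -0.7015 0.2785 0 0 0.447 1" --pt "-0.865 -0.7015 0.2785 0 0 0.447 1" --pt "-0.865 -0.7015 0.2785 0 0 0.447 1" --pt "-0.865 -0.7015 0.2785 0 0 0.447 1" --pt "-0.865 -0.7015 0.2785 0 0 0.447 1" --pt "-0.865 -0.7015 0.2785 0 0 0.447 1" --pt "-0.865 -0.7015 0.2785 0 0 0.447 1" --pt "-0.865 -0.7015 0.2785 0 0 0.447 1"

```text
time_s: 2.08
position: [0.4125, 0.262, 0.1493]
tcp_rot: [[0.129, 0.992, -0.001], [0.992, -0.129, -0.001], [-0.001, -0.001, -1.0]]
force: [-0.1, 0.1, 0.9]
opening: 1.002
grasp_force: 0.0
```

```bash
python3 go.py .411 .265 .027 -15.6
```

```text
t 2.08 p [0.4125 0.262  0.1493] yaw -7.41 z [-0.0009 -0.001  -1.    ] F [-0.0773  0.135   0.8947] M [-0.1101  0.0747 -0.011 ] op 1.002 gf 0.0 q [ 19.3138  27.412  106.0946  -0.0504  46.5617  26.761 ]
[ 0.0098 -0.0058  0.4077 -0.0002  0.0004  0.0455]
```

Emit:
move_arm --pt "0.01 -0.006 0.2 0 0 0.0455 1" --pt "0.01 -0.006 0.25 0 0 0.0455 1" --pt "0.01 -0.006 0.33 0 0 0.0455 1" --pt "0.01 -0.006 0.37 0 0 0.0455 1" --pt "0.01 -0.006 0.408 0 0 0.0455 1" --pt "0.01 -0.006 0.408 0 0 0.0455 0.5" --pt "0.01 -0.006 0.408 0 0 0.0455 0" --pt "0.01 -0.006 0.408 0 0 0.0455 0" --pt "0.01 -0.006 0.408 0 0 0.0455 0" --pt "0.01 -0.006 0.408 0 0 0.0455 0"

```text
time_s: 2.92
position: [0.4102, 0.2685, 0.0285]
tcp_rot: [[0.258, 0.966, 0.002], [0.966, -0.258, 0.001], [0.001, 0.002, -1.0]]
force: [-0.4, 0.0, 0.7]
opening: 0.707
grasp_force: 0.0
```

```bash
python3 go.py
python3 - <<'E'
import numpy as np
v=[.5621,.0336,np.radians(-7.1)]
R=np.array([[np.cos(v[2]),-np.sin(v[2])],[np.sin(v[2]),np.cos(v[2])]])
for y in(.215,.195,.1,.08): print(y,v[:2]+R@[0,y])
E
```

```text
t 2.92 p [0.4102 0.2685 0.0285] yaw -14.95 z [ 0.0019  0.0007 -1.    ] F [-0.374   0.0306  0.726 ] M [-0.1135  0.1167 -0.0092] op 0.707 gf 0.0 q [ 20.1208  40.6847 109.8097   0.0007  29.3875  35.0661]
0.215 [0.58867432 0.24695137]
0.195 [0.58620229 0.22710473]
0.1 [0.57446015 0.13283319]
0.08 [0.57198812 0.11298656]
```

Emit:
move_arm --pt "0 0 0 0 0 0 0" --pt "0 0 0 0 0 0 0" --pt "0 0 0 0 0 0 0" --pt "0 0 0 0 0 0 0" --pt "0 0 0 0 0 0 0" --pt "0 0 0 0 0 0 0" --pt "0 0 0 0 0 0 0"

```text
time_s: 3.5
position: [0.4101, 0.2684, 0.0277]
tcp_rot: [[0.258, 0.966, 0.001], [0.966, -0.258, 0.0], [0.001, 0.001, -1.0]]
force: [0.6, 0.8, 0.1]
opening: 0.227
grasp_force: 29.9
```

```bash
python3 go.py .411 .268 .070 -15.6 .589 .247 .07 -7.1
```

```text
t 3.5 p [0.4101 0.2684 0.0277] yaw -14.95 z [ 0.001   0.0004 -1.    ] F [0.6209 0.8261 0.0916] M [-0.0817 -0.0767  0.0223] op 0.227 gf 29.9 q [ 20.1127  40.7906 109.8038  -0.0027  29.3429  35.0684]
[-0.0004  0.0033 -0.1411  0.0003 -0.0002  0.0036]
[ 0.0851  0.5947 -0.1406  0.0003 -0.0002 -0.0436]
```

Emit:
move_arm --pt "0 0 -0.08 0 0 0 0" --pt "0 0 -0.14 0 0 0 0" --pt "0.02 0.13 -0.14 0 0 -0.01 0" --pt "0.04 0.26 -0.14 0 0 -0.02 0" --pt "0.06 0.38 -0.14 0 0 -0.03 0" --pt "0.075 0.5 -0.14 0 0 -0.04 0" --pt "0.085 0.595 -0.14 0 0 -0.0436 0" --pt "0.085 0.595 -0.14 0 0 -0.0436 0" --pt "0.085 0.595 -0.14 0 0 -0.0436 0" --pt "0.085 0.595 -0.14 0 0 -0.0436 0"

```text
time_s: 4.33
position: [0.5865, 0.2464, 0.0684]
tcp_rot: [[0.124, 0.992, -0.004], [0.992, -0.124, -0.001], [-0.001, -0.004, -1.0]]
force: [0.1, 0.2, -2.6]
opening: 0.227
grasp_force: 29.9
```

```bash
python3 go.py .589 .247 .04 -7.1
python3 - <<'E'
from h import *
c=cam("top");a=c["image"]
A=cv2.resize(a[130:216,130:263],None,fx=6,fy=6,interpolation=2);cv2.imwrite("pics/b1.png",A)
E
```

```text
t 4.33 p [0.5865 0.2464 0.0684] yaw -7.13 z [-0.0044 -0.0007 -1.    ] F [ 0.0648  0.1509 -2.5854] M [0.014  0.0832 0.029 ] op 0.227 gf 29.9 q [12.7301 43.184  87.0496  0.0221 50.0238 19.8481]
[ 0.0032  0.0083  0.0946 -0.0014  0.0004 -0.0002]
```

View pics/b1.png

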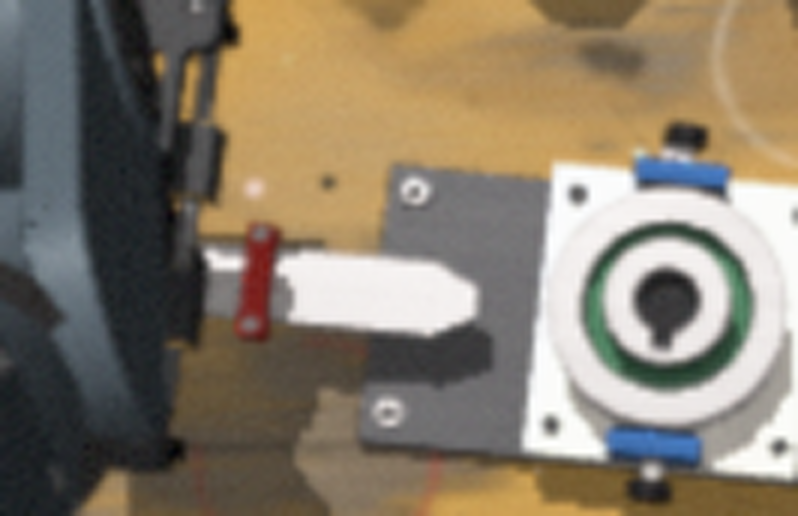

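```bash
cat > jig.py <<'E'
import numpy as np
J=[.5621,.0336];t=np.radians(-7.1);R=np.array([[np.cos(t),-np.sin(t)],[np.sin(t),np.cos(t)]])
w=lambda x,y:np.array(J)+R@[x,y]
j=lambda p:R.T@(np.array(p)[:2]-J)
E
python3 - <<'E'
from fit import *; import jig
c=cam("top")
q=lambda x,y:px(x,y,130,130,0,0)
for a in[(478,290),(474,319),(437,264),(437,333),(284,252),(272,322)]: print(jig.j(atz(c,q(*a),.049)))
print("tcp",jig.j([.5865,.2464]))
E
```

```text
[0.0031 0.081 ]
[-0.0093  0.0813]
[0.0125 0.0994]
[-0.0168  0.0961]
[0.0114 0.1643]
[-0.0189  0.1657]
tcp [-0.0021  0.2142]
```

Emit:
move_arm --pt "0 0.008 0.06 0 0 0 0" --pt "0 0.008 0.089 0 0 0 0" --pt "-0.05 0.008 0.089 0 0 0 0" --pt "-0.1 0.008 0.089 0 0 0 0" --pt "-0.15 0.008 0.089 0 0 0 0" --pt "-0.2 0.008 0.089 0 0 0 0" --pt "-0.25 0.008 0.089 0 0 0 0" --pt "-0.29 0.008 0.089 0 0 0 0" --pt "-0.32 0.008 0.089 0 0 0 0" --pt "-0.34 0.008 0.089 0 0 0 0"

```text
time_s: 5.27
position: [0.578, 0.1436, 0.0431]
tcp_rot: [[0.126, 0.992, -0.001], [0.992, -0.126, 0.0], [0.0, -0.001, -1.0]]
force: [-1.0, 0.6, -1.6]
opening: 0.232
grasp_force: 29.9
```

```bash
python3 go.py; python3 -c "
import jig;from rig import bot;print(jig.j(bot.read_state()['position']))"
```

```text
t 5.27 p [0.578  0.1436 0.0431] yaw -7.22 z [-0.0006  0.0002 -1.    ] F [-1.0236  0.5819 -1.6467] M [ 0.1181  0.2087 -0.1451] op 0.232 gf 29.9 q [ 3.2085 43.2486 93.9479  0.0181 42.8389 10.413 ]
[0.00217968 0.11116123]
```

Emit:
move_arm --pt "0 -0.003 0.008 0 0 0 0" --pt "-0.01 -0.004 0.01 0 0 0 0" --pt "-0.02 -0.004 0.01 0 0 0 0" --pt "-0.027 -0.004 0.01 0 0 0 0" --pt "-0.03 -0.004 0.01 0 0 0 0" --pt "-0.033 -0.004 0.01 0 0 0 0"

```text
time_s: 5.77
position: [0.5763, 0.1359, 0.04]
tcp_rot: [[0.123, 0.992, 0.001], [0.992, -0.123, 0.0], [0.0, 0.001, -1.0]]
force: [0.7, 1.7, -1.8]
opening: 0.232
grasp_force: 29.9
```

```bash
python3 go.py; python3 -c "
import jig;from rig import bot;print(jig.j(bot.read_state()['position']))"
```

```text
t 5.77 p [0.5763 0.1359 0.04  ] yaw -7.06 z [ 0.0008  0.     -1.    ] F [ 0.7372  1.7401 -1.807 ] M [-0.0172  0.0194 -0.0261] op 0.232 gf 29.9 q [ 2.4606 43.3582 94.5864 -0.0026 42.011   9.5275]
[0.00143573 0.10322683]
```

Emit:
move_arm --pt "-0.005 0 0.001 0 0 0 0" --pt "-0.01 0 0.001 0 0 0 0" --pt "-0.015 0 0.001 0 0 0 0" --pt "-0.018 0 0.001 0 0 0 0" --pt "-0.018 0 0.001 0 0 0 0"

```text
time_s: 6.18
position: [0.5764, 0.1343, 0.0402]
tcp_rot: [[0.126, 0.992, 0.004], [0.992, -0.126, 0.006], [0.006, 0.003, -1.0]]
force: [0.9, 14.3, -0.9]
opening: 0.225
grasp_force: 30.0
```

```bash
python3 go.py; python3 -c "
import jig;from rig import bot;print(jig.j(bot.read_state()['position']))"
```

```text
t 6.18 p [0.5764 0.1343 0.0402] yaw -7.26 z [ 0.0036  0.0061 -1.    ] F [ 0.8932 14.2659 -0.8628] M [ 2.1518 -0.19   -0.0411] op 0.225 gf 30.0 q [ 2.1362 43.2742 94.8022  0.5108 41.7031  9.0122]
[0.0017571  0.10172303]
```

Emit:
move_arm --pt "0 0 0 0 0 0 0.6" --pt "0 0 0 0 0 0 0.6" --pt "0 0 0 0 0 0 0.6" --pt "0 0 0 0 0 0 0.6" --pt "0 0 0 0 0 0 0.6" --pt "0 0 -0.1 0 0 0 0.6" --pt "0 0 -0.2 0 0 0 0.6" --pt "0 0 -0.35 0 0 0 0.6" --pt "0 0 -0.55 0 0 0 0.6" --pt "0 0 -0.7 0 0 0 0.6"

```text
time_s: 7.02
position: [0.5747, 0.1297, 0.2261]
tcp_rot: [[0.124, 0.992, -0.001], [0.992, -0.124, -0.0], [-0.0, -0.001, -1.0]]
force: [1.4, 0.9, -0.2]
opening: 0.604
grasp_force: 0.0
```

```bash
python3 go.py .474 .02 .30 -90
```

```text
t 7.02 p [0.5747 0.1297 0.2261] yaw -7.14 z [-0.0012 -0.0003 -1.    ] F [ 1.3648  0.8839 -0.16  ] M [-0.0698 -0.0334  0.0329] op 0.604 gf 0.0 q [ 1.8683 27.9639 87.7867 -0.0139 64.3206  9.0128]
[-0.4048 -0.2878 -0.2457 -0.0002  0.0004  0.4603]
```

Run:
```python
from h import *
c=cam("scene");a=c["image"];d=cam("top")["image"]
A=cv2.resize(a[215:305,255:345],None,fx=5,fy=5,interpolation=2)  #450x450
B=cv2.resize(a[165:235,190:295],None,fx=3,fy=3,interpolation=2)  #315x210
C=cv2.resize(d[190:226,318:352],None,fx=9,fy=9,interpolation=2) #324h x306w
im=np.zeros((560,780,3),np.uint8);im[:450,:450]=A;im[:210,455:770]=B;im[215:539,455:761]=C
cv2.imwrite("pics/s2.png",im)
```

```text
(no output)
```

View pics/s2.png

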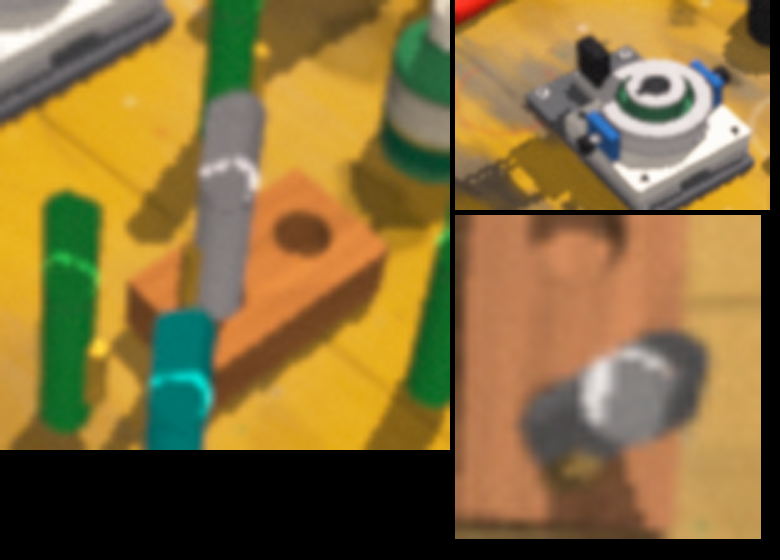

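Blade is seated with its shoulder at the nest face, and the grip stands free. The grey shaft stands nearly upright and its key faces roughly -x.

```bash
python3 go.py .479 -.190 .225 -95 .479 -.19 .135 -95
python3 - <<'E'
from fit import *
c=cam("top")
for n,(x,y) in dict(top=(660,370)).items(): print(n,atz(c,[318+(x-455+.5)/9-.5,190+(y-215+.5)/9-.5],.163))
for x,y in[(522,188),(690,232)]: print(atz(c,[100+x/2.667,110+y/2.667],0))
E
```

```text
t 7.12 p [0.5802 0.1302 0.2325] yaw -7.13 z [ 0.0165  0.0005 -0.9999] F [ 1.5593  0.0748 -0.1995] M [-0.1243  0.0381 -0.0663] op 0.6 gf 0.0 q [ 1.8888 27.5725 87.3499 -0.0032 64.1335  9.0141]
[-1.1009 -0.2027  0.0188  0.0035 -0.0046  0.4882]
[-1.1017 -0.2076  0.3188  0.0035 -0.0046  0.4882]
top [ 0.4808 -0.189   0.163 ]
[ 0.5714 -0.111   0.    ]
[ 0.5229 -0.2755  0.    ]
```

Emit:
move_arm --pt "-0.95 -0.2 0 0 0 0.44 0.6" --pt "-0.95 -0.2 0 0 0 0.44 0.6" --pt "-0.95 -0.2 0 0 0 0.44 0.6" --pt "-0.95 -0.2 0 0 0 0.44 0.6" --pt "-0.95 -0.2 0 0 0 0.44 0.6" --pt "-0.95 -0.2 0 0 0 0.44 0.6" --pt "-0.95 -0.2 0 0 0 0.44 0.6" --pt "-0.95 -0.2 0 0 0 0.44 0.6" --pt "-0.95 -0.2 0 0 0 0.44 0.6" --pt "-0.95 -0.2 0 0 0 0.44 0.6"

```text
time_s: 8.0
position: [0.4788, -0.1461, 0.2228]
tcp_rot: [[0.983, 0.186, -0.004], [0.186, -0.983, 0.002], [-0.003, -0.003, -1.0]]
force: [0.9, 0.1, 0.3]
opening: 0.597
grasp_force: 0.0
```

```bash
python3 go.py .480 -.190 .210 -95
```

```text
t 8.0 p [ 0.4788 -0.1461  0.2228] yaw -79.27 z [-0.0036  0.002  -1.    ] F [0.9161 0.1473 0.3499] M [-0.0524  0.1633  0.0153] op 0.597 gf 0.0 q [-29.7801  21.6245 100.2066  -0.0027  58.4059  49.4911]
[-0.023   0.1447  0.0424 -0.0007  0.0011  0.0874]
```

Emit:
move_arm --pt "-0.023 0.145 0.04 0 0 0.05 0.6" --pt "-0.023 0.145 0.04 0 0 0.087 0.6" --pt "-0.023 0.145 0.04 0 0 0.087 0.6" --pt "-0.023 0.145 0.04 0 0 0.087 0.6" --pt "-0.023 0.145 0.04 0 0 0.087 0.6"

```text
time_s: 8.42
position: [0.4813, -0.1881, 0.2117]
tcp_rot: [[0.997, -0.074, -0.002], [-0.074, -0.997, 0.002], [-0.002, -0.002, -1.0]]
force: [0.9, -0.3, -0.4]
opening: 0.598
grasp_force: 0.0
```

```bash
python3 go.py .480 -.190 .136 -95
```

```text
t 8.42 p [ 0.4813 -0.1881  0.2117] yaw -94.23 z [-0.0023  0.0019 -1.    ] F [ 0.852  -0.2975 -0.3947] M [-0.0149  0.1329  0.0371] op 0.598 gf 0.0 q [-33.759   23.6909  98.7638   0.0175  57.7151  60.4605]
[-0.0033  0.007   0.2524 -0.0005  0.0008  0.0043]
```

Emit:
move_arm --pt "-0.003 0.007 0.1 0 0 0.004 0.6" --pt "-0.003 0.007 0.18 0 0 0.004 0.6" --pt "-0.003 0.007 0.235 0 0 0.004 0.6" --pt "-0.003 0.007 0.252 0 0 0.004 0.6" --pt "-0.003 0.007 0.252 0 0 0.004 0.4" --pt "-0.003 0.007 0.252 0 0 0.004 0.1" --pt "-0.003 0.007 0.252 0 0 0.004 0" --pt "-0.003 0.007 0.252 0 0 0.004 0" --pt "-0.003 0.007 0.252 0 0 0.004 0" --pt "-0.003 0.007 0.252 0 0 0.004 0"

```text
time_s: 9.25
position: [0.4816, -0.1914, 0.1378]
tcp_rot: [[0.996, -0.089, 0.001], [-0.089, -0.996, -0.001], [0.001, 0.001, -1.0]]
force: [-0.3, 0.2, 4.0]
opening: 0.232
grasp_force: 18.7
```

```bash
python3 go.py
```

```text
t 9.25 p [ 0.4816 -0.1914  0.1378] yaw -95.09 z [ 0.0013 -0.0008 -1.    ] F [-0.349   0.2162  4.0141] M [ 0.1653  0.1907 -0.0434] op 0.232 gf 18.7 q [-34.0425  30.2316 102.605    0.0034  47.0741  61.0483]
```

Emit:
move_arm --pt "0 0 0 0 0 0 0" --pt "0 0 0 0 0 0 0" --pt "0 0 0 0 0 0 0" --pt "0 0 0 0 0 0 0"

```text
time_s: 9.58
position: [0.4817, -0.1914, 0.1378]
tcp_rot: [[0.996, -0.089, 0.001], [-0.089, -0.996, -0.001], [0.001, 0.001, -1.0]]
force: [0.2, 0.7, 7.0]
opening: 0.225
grasp_force: 30.0
```

```bash
python3 go.py .562 .034 .31 -97
```

```text
t 9.58 p [ 0.4817 -0.1914  0.1378] yaw -95.11 z [ 0.0013 -0.0007 -1.    ] F [0.1661 0.7434 7.0077] M [ 0.1237  0.2889 -0.0916] op 0.225 gf 30.0 q [-34.0466  30.2374 102.5859   0.0111  47.0894  61.0551]
[ 0.2006 -0.772  -0.5742  0.0002 -0.0004  0.0105]
```

Emit:
move_arm --pt "0 0 -0.03 0 0 0 0" --pt "0 0 -0.08 0 0 0 0" --pt "0 0 -0.15 0 0 0 0" --pt "0 0 -0.25 0 0 0 0" --pt "0 0 -0.35 0 0 0 0" --pt "0 0 -0.45 0 0 0 0" --pt "0 0 -0.55 0 0 0 0" --pt "0 0 -0.575 0 0 0 0" --pt "0 0 -0.575 0 0 0 0"

```text
time_s: 10.33
position: [0.4821, -0.1918, 0.3117]
tcp_rot: [[0.996, -0.089, 0.004], [-0.089, -0.996, -0.003], [0.005, 0.003, -1.0]]
force: [0.6, -0.1, -3.2]
opening: 0.226
grasp_force: 30.0
```

```bash
python3 go.py .562 .034 .31 -97
```

```text
t 10.33 p [ 0.4821 -0.1918  0.3117] yaw -95.1 z [ 0.0045 -0.0031 -1.    ] F [ 0.5909 -0.1372 -3.2254] M [ 0.0206  0.1671 -0.0156] op 0.226 gf 30.0 q [-34.0448  16.7149  91.5652  -0.0042  71.4078  61.0537]
[ 0.1983 -0.7734  0.0045  0.0008 -0.0015  0.0106]
```

Emit:
move_arm --pt "0.03 -0.12 0 0 0 0.01 0" --pt "0.06 -0.24 0 0 0 0.01 0" --pt "0.09 -0.36 0 0 0 0.01 0" --pt "0.12 -0.48 0 0 0 0.01 0" --pt "0.155 -0.6 0 0 0 0.01 0" --pt "0.18 -0.7 0 0 0 0.01 0" --pt "0.195 -0.75 0 0 0 0.01 0" --pt "0.198 -0.773 0.004 0 0 0.01 0" --pt "0.198 -0.773 0.004 0 0 0.01 0" --pt "0.198 -0.773 0.004 0 0 0.01 0"

```text
time_s: 11.17
position: [0.5597, 0.0341, 0.3064]
tcp_rot: [[0.993, -0.12, -0.004], [-0.12, -0.993, -0.001], [-0.004, 0.001, -1.0]]
force: [0.2, -0.8, -3.0]
opening: 0.206
grasp_force: 29.9
```

```bash
python3 go.py .562 .034 .25 -97
python3 - <<'E'
from h import *
c=cam("scene");a=c["image"]
p=bot.read_state()["position"];u=proj(c,[p[0],p[1],p[2]-.09]).astype(int);print(u)
x0,y0=u[0]-40,u[1]-45
A=cv2.resize(a[y0:y0+110,x0:x0+90],None,fx=5,fy=5,interpolation=2);print(x0,y0)
cv2.imwrite("pics/s3.png",A)
E
```

```text
t 11.17 p [0.5597 0.0341 0.3064] yaw -96.88 z [-0.0043 -0.0005 -1.    ] F [ 0.2377 -0.7947 -3.0494] M [-0.0472  0.16   -0.0115] op 0.206 gf 29.9 q [-7.9011 20.8428 86.0322 -0.0658 73.3675 89.0017]
[ 0.0085 -0.0009  0.1879  0.0003  0.0014  0.0006]
[255 153]
215 108
```

View pics/s3.png

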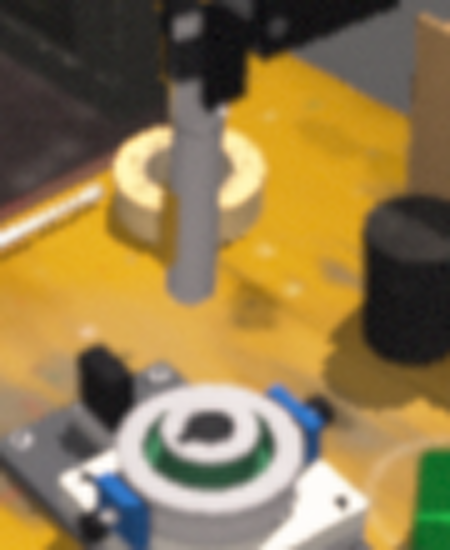

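Run:
```python
from h import *; np.set_printoptions(precision=4,suppress=True)
c=cam("scene");d=cam("top");p=bot.read_state()["position"];print(p)
q=lambda x,y:[215+(x+.5)/5-.5,108+(y+.5)/5-.5]
print("end",atz(c,q(191,289),p[2]-.125),"bore scene",atz(c,q(209,425),.085))
j=lambda x,y:[186+(x+.5)/6-.5,150+(y+.5)/6-.5]
print("bore top",atz(d,j(331,180),.085),tri(c,q(209,425),d,j(331,180)))
print("rim top",atz(d,j(330,187),.072))
```

```text
[0.5604 0.0331 0.3078]
end [0.5524 0.0354 0.1828] bore scene [0.5643 0.0348 0.085 ]
bore top [0.5624 0.0335 0.085 ] (array([0.5624, 0.0332, 0.0872]), np.float64(0.0007761749203417199))
rim top [0.5618 0.0342 0.072 ]
```

```bash
cat > ov.py <<'E'
from h import *; import sys
# side-by-side zoom with overlay of nominal tool axis (marks at the step, key top, key bottom, end)
def ov(name,s=6,w=64,hh=96,off=.125):
    st=bot.read_state();p=np.array(st["position"]);out=[]
    for n in("scene","top"):
        c=cam(n);a=c["image"]
        u=proj(c,p-[0,0,.09]).astype(int);x0,y0=u[0]-w//2,u[1]-hh//2
        A=cv2.resize(a[y0:y0+hh,x0:x0+w],None,fx=s,fy=s,interpolation=2)
        for k in(105,64,24,0):
            q=(proj(c,p+[0,0,-off+k/1000])-[x0,y0]+.5)*s-.5
            cv2.circle(A,tuple(int(round(v)) for v in q),2,(0,0,255),-1);print(n,k,q.round(1))
        print(n,"crop origin",x0,y0);out.append(A)
    cv2.imwrite(name,np.hstack(out))
ov(sys.argv[1])
E
python3 ov.py pics/o1.png
```

```text
scene 105 [199.5 148.5]
scene 64 [199.4 236.9]
scene 24 [199.3 318.3]
scene 0 [199.2 365. ]
scene crop origin 223 104
top 105 [195.2 251. ]
top 64 [197.8 276.8]
top 24 [200.1 299.8]
top 0 [201.4 312.6]
top crop origin 207 121
```

View pics/o1.png

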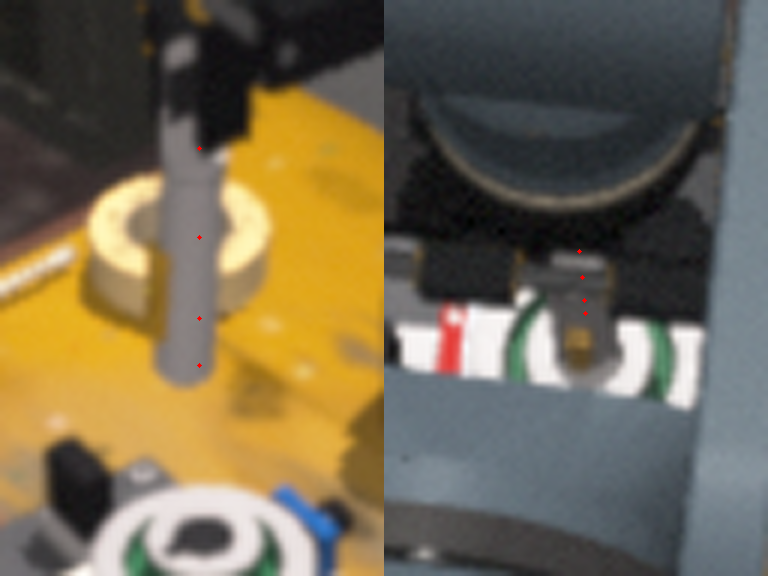

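```bash
python3 go.py .5656 .0333 .222 -97
```

```text
t 11.42 p [0.5607 0.0333 0.3083] yaw -97.01 z [-0.0002 -0.0002 -1.    ] F [-0.023   0.4141 -2.9366] M [-0.0213  0.1316  0.0072] op 0.201 gf 29.9 q [-7.9934 20.7234 85.9074 -0.0159 73.38   89.0232]
[ 0.0161 -0.0022  0.2875  0.0001  0.0001 -0.0001]
```

Emit:
move_arm --pt "0.016 -0.002 0.08 0 0.0133 0 0" --pt "0.016 -0.002 0.16 0 0.0133 0 0" --pt "0.016 -0.002 0.24 0 0.0133 0 0" --pt "0.016 -0.002 0.28 0 0.0133 0 0" --pt "0.016 -0.002 0.285 0 0.0133 0 0" --pt "0.016 -0.002 0.285 0 0.0133 0 0" --pt "0.016 -0.002 0.285 0 0.0133 0 0"

```text
time_s: 12.0
position: [0.5667, 0.034, 0.2238]
tcp_rot: [[0.992, -0.121, 0.044], [-0.121, -0.993, -0.005], [0.044, 0.0, -0.999]]
force: [0.1, -0.1, -2.1]
opening: 0.203
grasp_force: 30.0
```

```bash
python3 go.py; sed -i 's/hh=96/hh=90/' ov.py; python3 ov.py pics/o2.png
```

```text
t 12.0 p [0.5667 0.034  0.2238] yaw -96.95 z [ 0.0436 -0.0054 -0.999 ] F [ 0.1243 -0.0982 -2.0596] M [-0.0219  0.1016  0.0408] op 0.203 gf 30.0 q [-7.8653 25.546  92.8628  0.0419 59.0716 89.059 ]
scene 105 [197.1 142.8]
scene 64 [196.7 221.2]
scene 24 [196.4 293.5]
scene 0 [196.2 335.1]
scene crop origin 225 133
top 105 [191.6 236.3]
top 64 [193.9 258.4]
top 24 [195.9 278.3]
top 0 [197.  289.4]
top crop origin 208 129
```

View pics/o2.png

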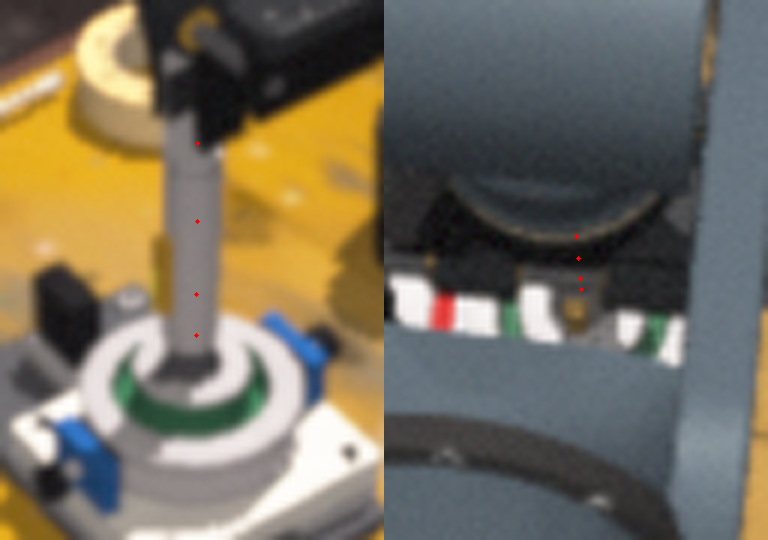

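Emit:
move_arm --pt "0 0 0.015 0 0 0 0" --pt "-0.001 0 0.03 0 0 0 0" --pt "-0.002 0 0.045 0 0 0 0" --pt "-0.003 0 0.06 0 0 0 0" --pt "-0.003 0 0.07 0 0 0 0" --pt "-0.003 0 0.07 0 0 0 0"

```text
time_s: 12.6
position: [0.5661, 0.0344, 0.2011]
tcp_rot: [[0.992, -0.12, 0.042], [-0.12, -0.993, -0.005], [0.042, 0.0, -0.999]]
force: [2.1, -0.6, -3.5]
opening: 0.201
grasp_force: 30.0
```

```bash
python3 go.py
```

```text
t 12.6 p [0.5661 0.0344 0.2011] yaw -96.9 z [ 0.0417 -0.0053 -0.9991] F [ 2.0905 -0.6205 -3.5499] M [-0.2119 -0.1594  0.0333] op 0.201 gf 30.0 q [-7.8244 27.2397 94.2134  0.0288 56.1404 89.0595]
```

Emit:
move_arm --pt "0 0 0.015 0 0 0 0" --pt "-0.001 0 0.03 0 0 0 0" --pt "-0.002 0 0.042 0 0 0 0" --pt "-0.003 0 0.052 0 0 0 0" --pt "-0.003 0 0.062 0 0 0 0" --pt "-0.003 0 0.062 0 0 0 0"

```text
time_s: 13.1
position: [0.5659, 0.0344, 0.1826]
tcp_rot: [[0.992, -0.12, 0.042], [-0.12, -0.993, -0.005], [0.042, 0.0, -0.999]]
force: [1.3, -1.0, -4.0]
opening: 0.205
grasp_force: 30.0
```

```bash
python3 go.py
```

```text
t 13.1 p [0.5659 0.0344 0.1826] yaw -96.91 z [ 0.0417 -0.0052 -0.9991] F [ 1.2987 -1.0164 -3.9774] M [-0.3137 -0.3548  0.0344] op 0.205 gf 30.0 q [-7.8263 28.679  95.2405  0.0384 53.6726 89.0568]
```

Emit:
move_arm --pt "0 0 0.01 0 0 0 0" --pt "-0.001 0 0.02 0 0 0 0" --pt "-0.001 0 0.027 0 0 0 0" --pt "-0.001 0 0.027 0 0 0 0"

```text
time_s: 13.43
position: [0.5658, 0.0345, 0.1747]
tcp_rot: [[0.992, -0.12, 0.042], [-0.12, -0.993, -0.005], [0.042, 0.0, -0.999]]
force: [0.8, -0.9, -4.8]
opening: 0.207
grasp_force: 30.0
```

```bash
python3 go.py
```

```text
t 13.43 p [0.5658 0.0345 0.1747] yaw -96.9 z [ 0.0417 -0.0051 -0.9991] F [ 0.8157 -0.9134 -4.7795] M [-0.3264 -0.3825 -0.0107] op 0.207 gf 30.0 q [-7.8239 29.3195 95.6489  0.0416 52.6252 89.0562]
```

Emit:
move_arm --pt "0 0 0.015 0 0 0 0" --pt "-0.001 0 0.03 0 0 0 0" --pt "-0.002 0 0.045 0 0 0 0" --pt "-0.003 0 0.06 0 0 0 0" --pt "-0.003 0 0.073 0 0 0 0" --pt "-0.003 0 0.083 0 0 0 0" --pt "-0.003 0 0.083 0 0 0 0"

```text
time_s: 14.02
position: [0.5657, 0.0345, 0.1493]
tcp_rot: [[0.992, -0.12, 0.041], [-0.12, -0.993, -0.005], [0.041, 0.0, -0.999]]
force: [2.6, -1.7, -4.4]
opening: 0.209
grasp_force: 30.0
```

```bash
python3 go.py
```

```text
t 14.02 p [0.5657 0.0345 0.1493] yaw -96.91 z [ 0.0406 -0.005  -0.9992] F [ 2.6235 -1.6743 -4.3627] M [-0.4072 -0.4711 -0.0377] op 0.209 gf 30.0 q [-7.8246 31.4653 96.8233  0.0465 49.3654 89.0511]
```

Emit:
move_arm --pt "0 0 0.006 0 0 0 0" --pt "0 0 0.011 0 0 0 0" --pt "0 0 0.014 0 0 0 0" --pt "0 0 0.017 0 0 0 0" --pt "0 0 0.017 0 0 0 0"

```text
time_s: 14.43
position: [0.566, 0.0345, 0.1453]
tcp_rot: [[0.992, -0.12, 0.041], [-0.12, -0.993, -0.005], [0.042, 0.0, -0.999]]
force: [1.4, -0.4, 0.7]
opening: 0.207
grasp_force: 30.0
```

```bash
python3 go.py
```

```text
t 14.43 p [0.566  0.0345 0.1453] yaw -96.9 z [ 0.0414 -0.0051 -0.9991] F [ 1.3829 -0.44    0.7109] M [-0.4855 -0.0908  0.0189] op 0.207 gf 30.0 q [-7.8191 31.8155 96.9829  0.0476 48.8127 89.0515]
```

Contact with the blade starts at the expected height. Pressing gradually.

Emit:
move_arm --pt "0 0 0.002 0 0 0 0" --pt "0 0 0.004 0 0 0 0" --pt "0 0 0.004 0 0 0 0" --pt "0 0 0.004 0 0 0 0"

```text
time_s: 14.77
position: [0.5664, 0.0345, 0.1452]
tcp_rot: [[0.992, -0.12, 0.043], [-0.12, -0.993, -0.005], [0.043, 0.0, -0.999]]
force: [-0.5, -1.5, 6.8]
opening: 0.204
grasp_force: 30.0
```

```bash
python3 go.py
```

```text
t 14.77 p [0.5664 0.0345 0.1452] yaw -96.89 z [ 0.0426 -0.0053 -0.9991] F [-0.5499 -1.5224  6.7661] M [-0.3966  0.2368  0.0513] op 0.204 gf 30.0 q [-7.8144 31.8248 96.9826  0.0445 48.7338 89.0503]
```

Emit:
move_arm --pt "0 0 0.003 0 0 0 0" --pt "0 0 0.0057 0 0 0 0" --pt "0 0 0.0057 0 0 0 0" --pt "0 0 0.0057 0 0 0 0" --pt "0 0 0.0057 0 0 0 0"

```text
time_s: 15.18
position: [0.5669, 0.0344, 0.1451]
tcp_rot: [[0.992, -0.12, 0.044], [-0.12, -0.993, -0.006], [0.045, 0.0, -0.999]]
force: [-2.7, -0.6, 16.4]
opening: 0.204
grasp_force: 30.0
```

```bash
python3 go.py; python3 go.py|cut -c1-140
python3 - <<'E'
from h import *
a=cam("scene")["image"];A=cv2.resize(a[115:235,195:315],None,fx=5,fy=5,interpolation=2);cv2.imwrite("pics/f.png",A)
E
```

```text
t 15.18 p [0.5669 0.0344 0.1451] yaw -96.89 z [ 0.0442 -0.0056 -0.999 ] F [-2.7322 -0.5898 16.4318] M [-0.3373  0.7061  0.0263] op 0.204 gf 30.0 q [-7.8099 31.838  96.9769  0.0382 48.6345 89.0532]
t 15.18 p [0.5669 0.0344 0.1451] yaw -96.89 z [ 0.0442 -0.0056 -0.999 ] F [-2.7322 -0.5898 16.4318] M [-0.3373  0.7061  0.0263] op 0.204 gf
```

View pics/f.png

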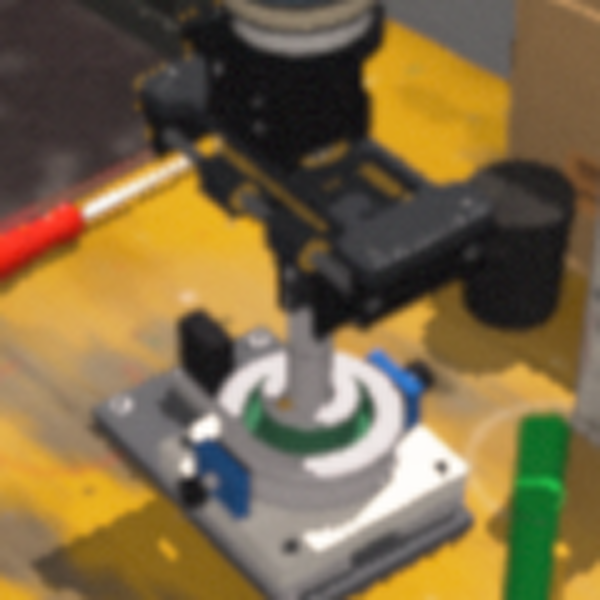

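The key is in the keyway with only its top showing at the hub face, and the shaft is home. I'll ease the push slightly to the middle of the range.

Emit:
move_arm --pt "0 0 -0.001 0 0 0 0" --pt "0 0 -0.001 0 0 0 0" --pt "0 0 -0.001 0 0 0 0" --pt "0 0 -0.001 0 0 0 0"

```text
time_s: 15.57
position: [0.5668, 0.0345, 0.1452]
tcp_rot: [[0.992, -0.12, 0.044], [-0.12, -0.993, -0.006], [0.044, 0.0, -0.999]]
force: [-1.6, -1.7, 14.6]
opening: 0.206
grasp_force: 30.0
```

```bash
python3 -c "
from rig import workorder;print(workorder.hand_in())"
```

```text
the job is handed in; nothing more can be done
None
```

The job is handed in: the blade is butted in the slot and released, and the shaft is keyed, seated on the blade at about 20 mm and still gripped. I estimate it presses down with about 17–18 N: the wrist reads 14.6 N, plus about 3 N for the shaft's weight.

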